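# Open the fan control box by its press-to-tip cover

## Robot

A 7-joint arm with a two-finger parallel gripper is mounted at the origin on the work surface. World frame = base frame: x ahead of the robot, y to its left, z up, the work surface at z = 0. Lengths are in m, angles in rad, forces in N, time in s.
With the tool pointing down it reaches from about 0.425 to 0.925 m from the base axis. Payload 6.8 kg.
Tool frame: the origin (TCP) lies at the very end of the fingers, on their centre line; the grasp point (between the pads) lies 19 mm behind it; z points along the fingers, x is the direction in which the jaws open and shut, and the axes are right-handed (so a half turn about z gives the same grasp; the last joint's range is limited). The gripper opens to 85 mm and grips with 20 to 120 N. Pads are 22 mm wide; open, the fingers measure 114 mm over their backs; the gripper's body (76 mm by 85 mm) begins 54 mm behind the grasp point. The pads swing forward as they close: fully open they stand 13 mm farther back than shut.
Start: joints at [1.059, 0.477, 0.022, 1.555, -0.011, 1.109, -0.083], TCP at [0.265, -0.621, 0.231] pointing down, gripper open.
Joint ranges: [-2.96, 2.96], [-0.34, 2.1], [-1.41, 1.46], [0.24, 2.44], [-1.37, 4.51], [0.17, 1.92], [-2.96, 2.96]. Speed limits (rad/s): [2.39, 2.39, 3.14, 3.14, 3.14, 3.14, 3.14].

## Interface

Orientations are given as a unit quaternion [w, x, y, z].
In Python, from station import bot gives the robot as it stands.
- The arm moves only by the shell command python3 -m creep 'ROWS' [FORCE]. ROWS is JSON, a list that holds one entry, the list of rows, each a list of 7 numbers: the shift along the tool's x, y, z in cm, then the turn, a rotation vector about the tool's x, y, z in rad, then the opening, from 0 (shut) to 1 (fully open). In form: [[[dx, dy, dz, wx, wy, wz, claw], ...]]. A call has 1 to 10 rows; each row is the pose to reach, as a shift and turn from the pose commanded when the call began, along the tool's axes at that moment; what a row does not reach only later rows make up. A row lasts 1/8 s, in which the tool goes at most 62.5 mm and 10.7 degrees, less where a joint would pass 70% of its speed; a pose out of reach is approached as far as the arm can. A call with a gripper value outside its range is refused whole. The fingers move at their own pace and stop on an object; FORCE is the grip in N (left out, the last holds). Time passes only in rows, so rows that repeat a pose let the fingers close. It gives the time, the measured TCP pose, the force and the opening at its end, in the units of the state.
- bot.get_obs(): the state, without advancing time (a new reading comes with each control period).
- bot.read_camera(name): name is "scene" or "top" or "wrist"; returns (picture, depth): 420x560x3 uint8, blue, green, red; 420x560 float32, m along the optical axis (not along the pixel's ray), 0 where there is no reading.
- bot.calibration(name): a dict with "mtx" (3x3 intrinsics, pixels), "dist_coeffs" ([k1, k2, p1, p2, k3] as OpenCV has them; the pictures are not rectified), "rvec" (rotation vector, rad) and "tvec" (3), from world to camera coordinates, as OpenCV has them. Camera axes: x right, y down, z forward; pixel columns grow to the right and rows downward; lengths in m; the calibration is good to about 2 mm. A picture is of the moment at which its call begins: read the wrist's pose just before it. calibration takes no time and is no camera call; for the wrist camera it gives the pose at the moment of the call.
- bot.hand_in(): hands the job in, once; it reports no verdict.
Trained networks look in the newest picture that a camera, given by its name, has taken for a name from the list of things; names that differ only in an ending like _2 or _b are one class to them, and where a whole thing is asked for, a point or a joint stands for the part that bears it (a point fixed in the world has none). Each returns a list of dicts, best first, with "p" (0 to 1); they miss things now and then, are a little off and sometimes report something else, mostly with a low value. They report only what shows in the picture. A call takes as long as a camera call. They do not tell look-alikes from the thing itself.
- bot.find_in(camera, label): "xy" ([column, row] in pixels, amid what is visible of it).
- bot.silhouettes(camera, label): "mask" (420x560 bool, what is visible of it) and "xy" ([column, row] in pixels, amid what is visible of it).
The state is a dict: "t": time; "q": joint angles; "joint_vel": joint speeds; "joint_torque": joint torques, N m; "eef_pos": TCP position; "tool_rot": TCP orientation; "contact_force": force on the tool from outside, world axes, zero at the start; "torque": the same for the moment, N m; "gripper_width": opening from 0.0 (shut) to 1.0 (fully open).
Only numpy, scipy, OpenCV 4.12 (cv2) and the standard library are available. Lean on these libraries where they do the work, as an engineer would, in place of code of your own. Each camera call takes 0.05 s, during which the arm holds its last target.

## Task

Open the extractor fan's control box: of the two grey boxes it is the one whose aluminium cover is not screwed down and has a finger well at one end. Press the cover down at the finger-well end until its other end tips up and stays up, then take the cover by the raised end, lift it out and set it down, top side up and wholly inside, in the steel parts tray; do not drop it.

Things in the scene. Friction and masses are not known exactly. Their poses are not given: they have to be found in the camera images.
- cover: Loose aluminium cover, 0.1 to 0.2 kg: plate 110 (x) x 46 (y) x 8 mm on two 14 mm deep cross walls, 8 mm thick: a rib in the middle and a foot at the lift end; 22 mm high in all. Origin: centre of the rib's underside; z up, +x to the lift end. Starts flush in a 126 x 50 mm opening of a fixed grey box (170 x 94 x 40 mm). It stands level on a flat floor. A like box has a screwed cover: not used.
- press_end (a point): Middle of the cover's top edge at its -x end, beside the 14 mm open finger well; other gaps 2 mm. Hollow 34 mm deep below the box top here. Press 10 to 15 mm in from this edge: at 14 mm down (under 5 N) it passes its balance, about 19 degrees (go to 18 mm to be sure), then tips on by itself to about 27 degrees and stays so unheld. Axes as the cover's.
- lift_end (a point): Middle of the cover's top edge at its +x end, whose foot stands on a ledge: pressing here does nothing. Once tipped, this top edge stands about 24 mm and the foot's underside about 4 mm above the box top (40 mm over the work surface), free to be taken across the 46 mm width. Axes as the cover's.
- tray: Empty open steel parts tray, fixed, 200 mm (its x) by 150 mm (its y) outside, walls 4 mm thick and 22 mm high, floor 4 mm thick. Origin: centre of its underside on the work surface; z up.
Mind the look-alikes: they are no part of the job. Of the things that look like the cover, the middle-sized one is meant.

How it is judged:
By the outcome, as a careful person would: the job done as asked, in the order asked, and still so for the second after the job is handed in, with the robot touching nothing.
It also fails if it takes over 50 s, if anything falls off the work surface, if the arm or the gripper's body presses on something with over 40 N, if the wrist force passes 120 N, or if a joint passes its speed limit or range.

## Working session

There is one attempt and no reset: what is moved stays moved. The work goes in short steps, Python scripts to look and compute and a shell command to move; the robot and the scene stay as the last step left them, time stands still between calls to the robot, and variables do not carry over. Pictures are saved under pics/ and viewed, and the job is handed in when it is done.

```bash
ls; mkdir -p pics; python3 - <<'E'
from station import bot
import cv2
print(bot.get_obs())
for c in ("scene","top"):
    p,d=bot.read_camera(c); cv2.imwrite(f"pics/{c}0.png",p)
    print(c,[(r["p"],r["xy"]) for r in bot.find_in(c,"cover")],[(r["p"],r["xy"]) for r in bot.find_in(c,"tray")])
E
```

```text
pics
{'t': 0.0, 'q': array([ 1.05890972,  0.47783313,  0.022359  ,  1.55645494, -0.01151194,
        1.10930118, -0.08313574]), 'joint_vel': array([-2.72072005e-05,  6.31963437e-04, -1.05426150e-03,  4.79657789e-04,
       -2.33817320e-03,  9.99979549e-05, -6.25858559e-04]), 'joint_torque': array([ 1.42994545e-04, -5.96449935e+01,  1.60781354e+00, -2.81195623e+01,
        1.23984597e-02,  9.38496203e-03,  2.07923637e-05]), 'eef_pos': array([ 0.26495321, -0.62017699,  0.23030248]), 'tool_rot': array([-4.55482013e-04,  8.34526318e-01, -5.50967288e-01, -8.15513358e-04]), 'contact_force': array([ 0.04269079, -0.46670572,  0.24273441]), 'torque': array([ 0.0269586, -0.0073019,  0.0315138]), 'gripper_width': 1.0023039306145785}
scene [(0.84, [317.0, 157.7]), (0.77, [259.0, 156.4])] []
top [(0.77, [111.9, 221.6]), (0.7, [191.8, 193.9]), (0.57, [212.5, 265.5])] [(0.83, [333.0, 147.5])]
```

View pics/top0.png

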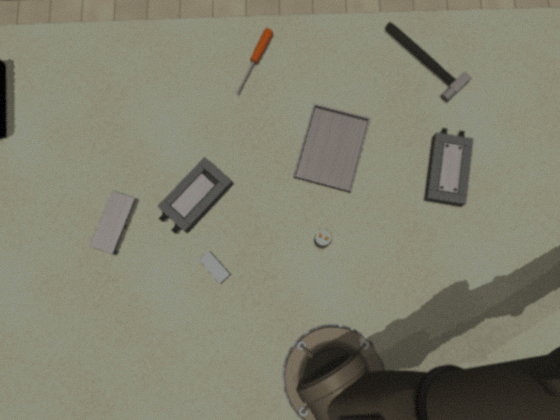

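View pics/scene0.png

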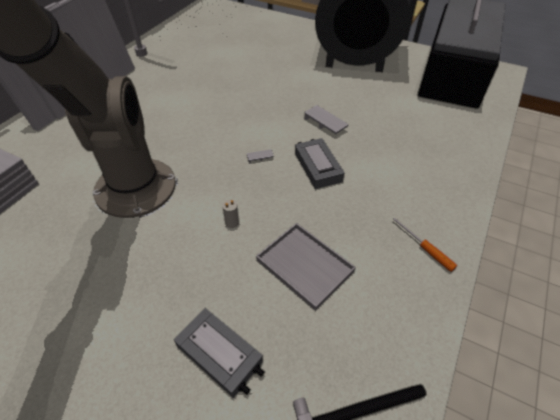

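The top view shows the unscrewed box at about (195,195) and the screwed one at (450,168). The tray is at (332,148), with a loose large plate at (115,222) and a small one at (215,266). Next I'll measure the box and tray.

```bash
cat > h.py <<'E'
import numpy as np, cv2
from station import bot
def world(c,uv,z=None,d=None,cal=None):
    "pixels -> world on plane z or by depth"
    k=cal or bot.calibration(c); R=cv2.Rodrigues(np.array(k["rvec"],float))[0]; t=np.array(k["tvec"],float).ravel()
    uv=np.array(uv,float).reshape(-1,1,2)
    n=cv2.undistortPoints(uv,np.array(k["mtx"]),np.array(k["dist_coeffs"])).reshape(-1,2)
    r=np.c_[n,np.ones(len(n))]
    o=-R.T@t; w=r@R
    s=(z-o[2])/w[:,2] if d is None else np.array(d)
    return o+w*np.reshape(s,(-1,1))
def pix(c,P,cal=None):
    k=cal or bot.calibration(c)
    return cv2.projectPoints(np.array(P,float).reshape(-1,1,3),np.array(k["rvec"],float),np.array(k["tvec"],float),np.array(k["mtx"]),np.array(k["dist_coeffs"]))[0].reshape(-1,2)
E
python3 - <<'E'
from h import *
p,d=bot.read_camera("top")
for lab,z in (("cover",.04),("tray",.022)):
    for r in bot.silhouettes("top",lab):
        cs,_=cv2.findContours(r["mask"].astype('u1'),0,2); c=max(cs,key=cv2.contourArea).reshape(-1,2)
        w=world("top",c,z)[:,:2]
        (cx,cy),(a,b),an=cv2.minAreaRect((w*1000).astype('f4'))
        print(lab,r["p"],r["xy"],"ctr",cx,cy,"size",a,b,"ang",an, "depthz",np.median(world("top",np.argwhere(r["mask"])[:,::-1],d=d[r["mask"]])[:,2]))
        print(np.round(cv2.boxPoints(((cx,cy),(a,b),an))))
crop=p[145:245,145:245]; cv2.imwrite("pics/box.png",cv2.resize(crop,(600,600),interpolation=cv2.INTER_CUBIC))
np.set_printoptions(precision=0,suppress=True,linewidth=200)
v,u=np.mgrid[150:240,150:240]; uv=np.c_[u.ravel(),v.ravel()]
z=world("top",uv,d=d[150:240,150:240].ravel())[:,2].reshape(90,90)*1000
zz=np.clip((z+10)*4,0,255).astype('u1'); cv2.imwrite("pics/boxz.png",cv2.resize(zz,(540,540),interpolation=0))
E
```

```text
cover 0.72 [191.2, 193.3] ctr 438.1487731933594 334.0211181640625 size 48.701744079589844 109.40457153320312 ang 46.98919677734375 depthz 0.03922293211067729
[[382. 354.]
 [462. 279.]
 [495. 315.]
 [415. 389.]]
cover 0.62 [110.7, 220.5] ctr 375.73663330078125 531.4747314453125 size 66.77239990234375 146.2769012451172 ang 71.80950927734375 depthz 0.028947366687039233
[[296. 523.]
 [435. 477.]
 [456. 540.]
 [317. 586.]]
cover 0.59 [213.0, 265.2] ctr 262.5710754394531 280.4393005371094 size 79.28816223144531 35.22249221801758 ang 44.90742492675781 depthz 0.01537647107683937
[[222. 265.]
 [247. 240.]
 [303. 296.]
 [278. 321.]]
tray 0.73 [331.5, 147.7] ctr 559.0172729492188 -13.42529296875 size 149.74514770507812 204.49984741210938 ang 73.34959411621094 depthz 0.0037517283029075976
[[ 440.  -56.]
 [ 636. -114.]
 [ 678.   29.]
 [ 483.   88.]]
```

View pics/box.png

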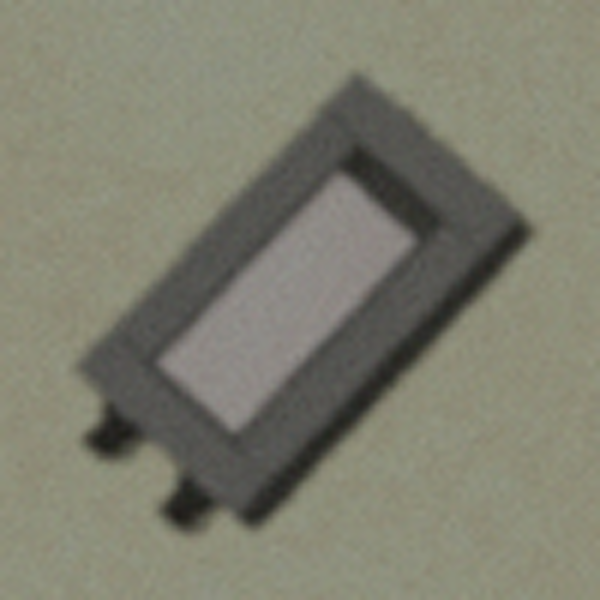

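View pics/boxz.png

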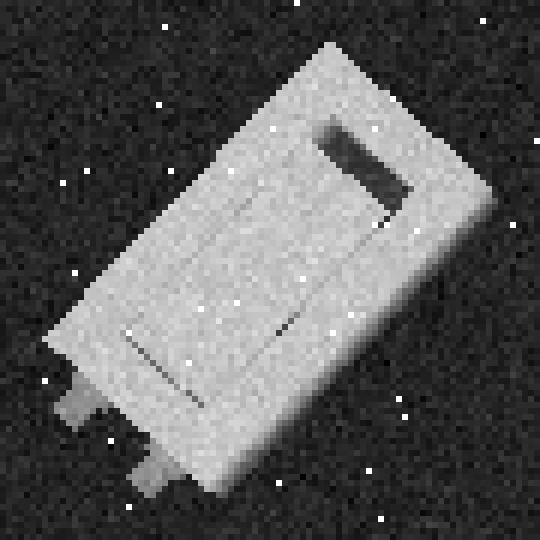

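```bash
cat >> h.py <<'E'
from scipy.spatial.transform import Rotation as Rn
np.set_printoptions(precision=3,suppress=True)
def pose():
    o=bot.get_obs(); q=np.array(o["tool_rot"]); return np.array(o["eef_pos"]),Rn.from_quat(q[[1,2,3,0]])
def toolR(xang,tilt=0):
    "tool down, x axis at world heading xang (deg)"
    x=np.array([np.cos(np.radians(xang)),np.sin(np.radians(xang)),0]); z=np.array([0,0,-1.]); y=np.cross(z,x)
    return Rn.from_matrix(np.c_[x,y,z])*Rn.from_rotvec([np.radians(tilt),0,0])
def rel(P,R=None):
    p,r=pose(); return np.r_[r.inv().apply(np.array(P)-p)*100,(r.inv()*R).as_rotvec() if R is not None else [0,0,0]]
E
python3 - <<'E'
from h import *
p,r=pose(); print(p,r.as_matrix())
for a in (47,227): print(a,rel([.5,-.2,.23],toolR(a)),rel([.479,.297,.23],toolR(a)))
E
```

```text
[ 0.265 -0.621  0.231] [[ 0.393 -0.92  -0.   ]
 [-0.92  -0.393  0.   ]
 [-0.     0.    -1.   ]]
47 [-29.46  -38.123   0.125  -0.      0.     -1.987] [-75.989 -55.719   0.128  -0.      0.     -1.987]
227 [-29.46  -38.123   0.125   0.      0.      1.154] [-75.989 -55.719   0.128   0.      0.      1.154]
```

```bash
python3 -m creep '[[[-5,-5.5,0,0,0,-0.17,0],[-10,-11,0,0,0,-0.34,0],[-14,-17,0,0,0,-0.5,0],[-17,-22,0,0,0,-0.67,0],[-20,-28,0,0,0,-0.83,0],[-23,-33,0,0,0,-1.0,0],[-26,-38,0,0,0,-1.16,0],[-31,-41,0,0,0,-1.3,0],[-36,-43,0,0,0,-1.45,0],[-41,-45,0,0,0,-1.6,0]]]'; python3 - <<'E'
from h import *
print(pose()[0],rel([.479,.297,.2],toolR(47)))
E
```

```text
t: 1.7
eef_pos: [0.5183, -0.0654, 0.2316]
tool_rot: [0.0, 0.976, 0.217, 0.0]
contact_force: [1.4, 1.0, -0.3]
gripper_width: 0.003
[ 0.518 -0.065  0.232] [ 11.809 -34.488   3.154   0.001  -0.001  -0.382]
```

```bash
python3 -m creep '[[[2,-6,0.5,0,0,-0.06,0],[4,-11.5,1,0,0,-0.12,0],[6,-17,1.5,0,0,-0.2,0],[8,-23,2,0,0,-0.28,0],[10,-29,2.5,0,0,-0.35,0],[11.8,-34.5,3.1,0,0,-0.382,0],[11.8,-34.5,3.1,0,0,-0.382,0],[11.8,-34.5,3.1,0,0,-0.382,0]]]'; python3 - <<'E'
from h import *
k=bot.calibration("wrist"); p,d=bot.read_camera("wrist"); cv2.imwrite("pics/w1.png",p)
print(pose()[0],pose()[1].as_matrix())
for r in bot.silhouettes("wrist","cover"):
    cs,_=cv2.findContours(r["mask"].astype('u1'),0,2); c=max(cs,key=cv2.contourArea).reshape(-1,2)
    w=world("wrist",c,.04,cal=k)[:,:2]
    rc=cv2.minAreaRect((w*1000).astype('f4')); print(r["p"],r["xy"],rc); print(cv2.boxPoints(rc))
E
```

```text
t: 2.7
eef_pos: [0.4804, 0.2947, 0.2001]
tool_rot: [0.0, 0.918, 0.396, -0.0]
contact_force: [-0.1, -0.6, -0.5]
gripper_width: -0.001
[0.481 0.294 0.2  ] [[ 0.687  0.726  0.   ]
 [ 0.726 -0.687 -0.001]
 [-0.001  0.001 -1.   ]]
0.73 [119.9, 35.3] ((277.14068603515625, 290.3153991699219), (76.88957214355469, 33.72021484375), 41.93215560913086)
[[237.273 277.168]
 [259.807 252.082]
 [317.008 303.463]
 [294.474 328.549]]
0.67 [401.9, 6.2] ((440.90643310546875, 491.89678955078125), (40.869632720947266, 14.30461597442627), 46.64643096923828)
[[421.677 481.948]
 [432.079 472.128]
 [460.136 501.846]
 [449.734 511.666]]
0.63 [280.5, 128.1] ((440.626708984375, 335.183837890625), (47.477333068847656, 111.36175537109375), 47.42026901245117)
[[383.565 355.379]
 [465.565 280.03 ]
 [497.689 314.989]
 [415.689 390.338]]
```

View pics/w1.png

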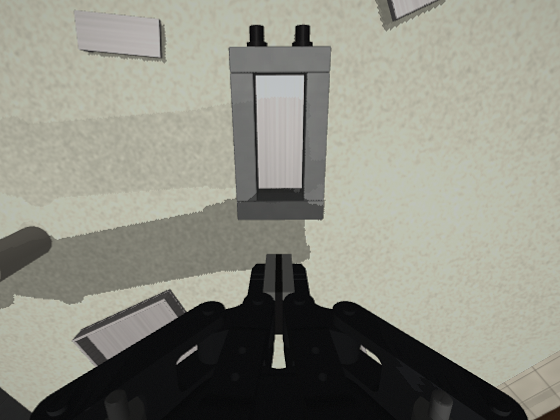

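```bash
python3 - <<'E'
from h import *
print(rel([.4776,.2993,.05],toolR(47.2)), pix("wrist",[pose()[0]]))
E
```

```text
[ 0.204 -0.684 15.023  0.001  0.001 -0.012] [[277.335 268.284]]
```

```bash
python3 -m creep '[[[0.2,-0.7,5,0,0,-0.012,0],[0.2,-0.7,10,0,0,-0.012,0],[0.2,-0.7,14,0,0,-0.012,0],[0.2,-0.7,15,0,0,-0.012,0],[0.2,-0.7,15,0,0,-0.012,0]]]'; python3 - <<'E'
from h import *
k=bot.calibration("wrist"); p,d=bot.read_camera("wrist"); cv2.imwrite("pics/w2.png",p)
print(rel([.4776,.2993,.05],toolR(47.2)),bot.get_obs()["contact_force"])
E
```

```text
t: 3.42
eef_pos: [0.4773, 0.3008, 0.0508]
tool_rot: [0.0, 0.916, 0.401, 0.0]
contact_force: [-0.1, 0.0, 0.7]
gripper_width: -0.003
[-0.167  0.145  0.164  0.001 -0.002  0.002] [0.23  0.282 0.529]
```

View pics/w2.png

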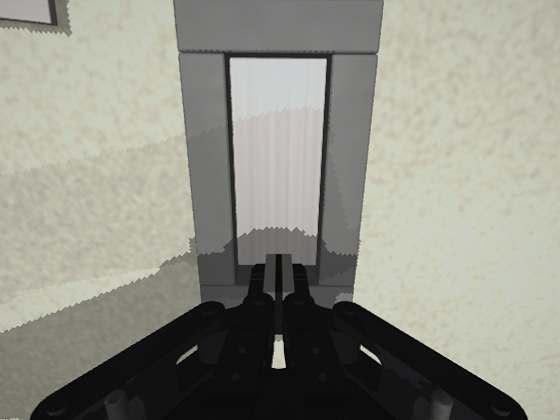

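```bash
python3 - <<'E'
from h import *
p,r=pose(); k=bot.calibration("wrist")
u=np.array([-.734,.679])
for px,z in (((278,254),p[2]),((278,265),.04),((230,58),.04),((328,56),.04),((237,265),.04),((318,265),.04)):
    w=world("wrist",[px],z,cal=k)[0]; print(px,w, "rel tool mm",r.inv().apply(w-p)*1000)
m=cv2.resize(cv2.imread("pics/w2.png")[230:300,210:350],(800,400),interpolation=2); cv2.imwrite("pics/w2z.png",m)
E
```

```text
(278, 254) [0.472 0.308 0.052] rel tool mm [ 0.364 -8.678 -0.005]
(278, 265) [0.481 0.299 0.04 ] rel tool mm [ 0.363  4.699 11.648]
(230, 58) [0.385 0.357 0.04 ] rel tool mm [ -22.097 -105.146   11.543]
(328, 56) [0.416 0.391 0.04 ] rel tool mm [  23.779 -106.011   11.622]
(237, 265) [0.465 0.281 0.04 ] rel tool mm [-23.805   4.662  11.606]
(318, 265) [0.497 0.316 0.04 ] rel tool mm [23.962  4.733 11.689]
```

View pics/w2z.png

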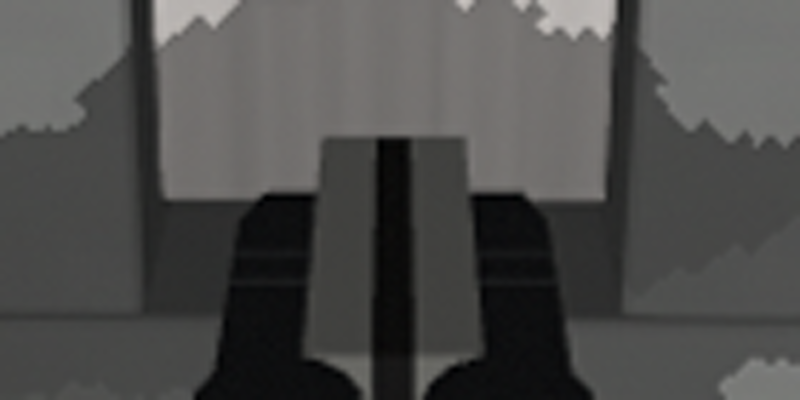

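```bash
python3 -m creep '[[[0,0.15,0.5,0,0,0,0],[0,0.15,0.9,0,0,0,0],[0,0.15,1.3,0,0,0,0],[0,0.15,1.7,0,0,0,0],[0,0.15,2.0,0,0,0,0],[0,0.15,2.3,0,0,0,0],[0,0.15,2.3,0,0,0,0]]]'; python3 - <<'E'
from h import *
p,d=bot.read_camera("wrist"); cv2.imwrite("pics/w3.png",p); print(pose()[0])
E
```

```text
t: 4.35
eef_pos: [0.4775, 0.3004, 0.027]
tool_rot: [0.0, 0.916, 0.402, -0.0]
contact_force: [0.7, -1.5, 0.8]
gripper_width: -0.003
[0.478 0.3   0.027]
```

View pics/w3.png

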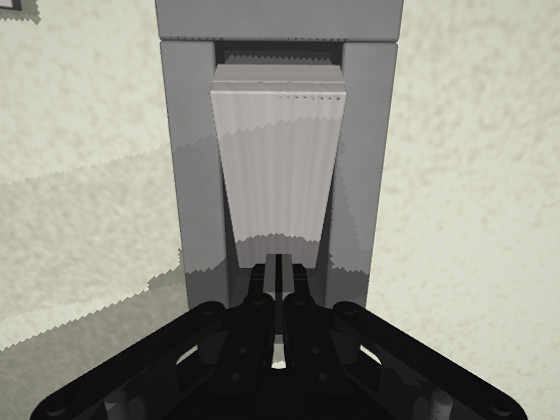

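The cover is tipping: its raised lift edge is at row ~92 and the foot at ~70. I'll press a little further.

```bash
python3 -m creep '[[[0,0,0.3,0,0,0,0],[0,0,0.5,0,0,0,0],[0,0,0.5,0,0,0,0],[0,0,0.5,0,0,0,0]]]'; python3 - <<'E'
from h import *
p,d=bot.read_camera("wrist"); cv2.imwrite("pics/w4.png",p); print(pose()[0],bot.get_obs()["contact_force"])
E
```

```text
t: 4.9
eef_pos: [0.4777, 0.3004, 0.0223]
tool_rot: [-0.0, 0.916, 0.402, 0.0]
contact_force: [-0.3, 0.0, -0.5]
gripper_width: -0.003
[0.478 0.301 0.022] [ 0.099  0.452 -0.072]
```

View pics/w4.png

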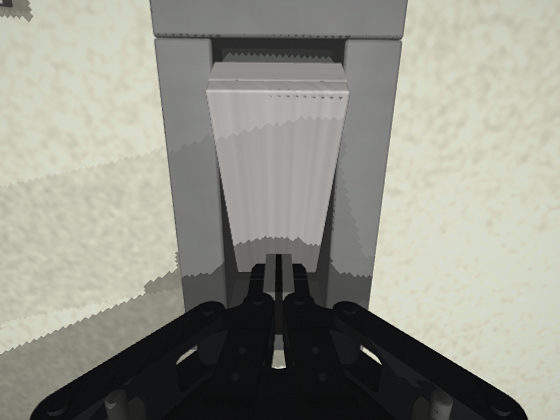

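```bash
python3 -m creep '[[[0,0,-2,0,0,0,0],[0,0,-7,0,0,0,0],[0,0,-13,0,0,0,0.5],[0,0,-13,0,0,0,1],[0,0,-13,0,0,0,1]]]'; python3 - <<'E'
from h import *
k=bot.calibration("wrist"); p,d=bot.read_camera("wrist"); cv2.imwrite("pics/w5.png",p)
for r in bot.silhouettes("wrist","cover"):
    m=r["mask"]; uv=np.argwhere(m)[:,::-1]; w=world("wrist",uv,d=d[m],cal=k); w=w[d[m]>0]
    print(r["p"],r["xy"],w.mean(0),"z",np.percentile(w[:,2],[2,50,98]))
    if abs(r["xy"][0]-280)<60:
        w=w[(w[:,2]>-.01)&(w[:,2]<.08)]
        c=np.median(w,0); U,S,V=np.linalg.svd(w-c,full_matrices=False); ok=abs((w-c)@V[2])<.003
        U,S,V=np.linalg.svd(w[ok]-w[ok].mean(0),full_matrices=False); n=V[2]*np.sign(V[2,2]);print("n",n,"tilt",np.degrees(np.arccos(n[2])),"head",np.degrees(np.arctan2(-n[1],-n[0])))
        t=w[(w[:,2]>np.percentile(w[:,2],90))]; print("top end",t.mean(0),w[:,2].max())
        a=np.array([-.734,.679,0]); a=np.r_[-n[:2],0]/np.hypot(*n[:2]); s=(w-[.44,.335,0])@a; print("along",np.percentile(s,[0.5,1,50,99,99.5])*1000); b=np.array([-a[1],a[0],0]); print("b",a,np.percentile((w-[.44,.335,0])@b,[1,50,99])*1000)
E
```

```text
t: 5.58
eef_pos: [0.4778, 0.3002, 0.1533]
tool_rot: [0.0, 0.916, 0.402, 0.001]
contact_force: [0.3, -0.7, -0.5]
gripper_width: 0.638
0.86 [276.6, 139.0] [0.438 0.337 0.045] z [0.015 0.048 0.065]
n [ 0.344 -0.319  0.883] tilt 28.01348046125044 head 137.15140406069668
top end [0.415 0.359 0.064] 0.06626618769255246
along [-58.183 -57.166   7.061  47.286  47.449]
b [-0.733  0.68   0.   ] [-22.937  -0.438  22.221]
0.8 [417.7, 4.3] [0.437 0.49  0.027] z [0.02  0.029 0.031]
```

View pics/w5.png

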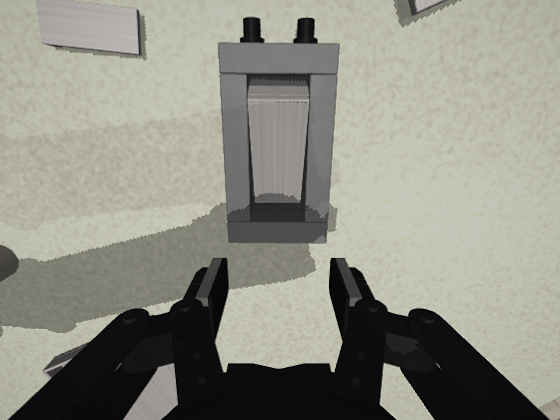

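```bash
python3 - <<'E'
from h import *
P,r=pose(); k=bot.calibration("wrist"); p,d=bot.read_camera("wrist"); print(bot.get_obs()["gripper_width"])
v,u=np.mgrid[240:420,100:460]; uv=np.c_[u.ravel(),v.ravel()]; dd=d[240:420,100:460].ravel()
w=r.inv().apply(world("wrist",uv,d=dd,cal=k)-P)*1000
ok=(dd>0)&(w[:,2]<30)&(w[:,2]>-60); w=w[ok]
for s in (-1,1):
    q=w[(w[:,0]*s>20)&(w[:,0]*s<75)]
    for z0 in range(-50,15,5):
        b=q[(q[:,2]>=z0)&(q[:,2]<z0+5)]
        if len(b)>5: print(s,z0,len(b),"x",np.percentile(b[:,0],[2,98]),"y",np.percentile(b[:,1],[2,98]))
E
```

```text
0.8885082617334802
-1 -50 212 x [-52.939 -33.809] y [-12.462   0.849]
-1 -45 414 x [-40.064 -33.603] y [-11.23    7.148]
-1 -40 358 x [-47.001 -33.578] y [-11.322  10.425]
-1 -35 317 x [-46.919 -33.542] y [-11.252   9.989]
-1 -30 286 x [-47.036 -33.569] y [-11.074  10.182]
-1 -25 260 x [-46.964 -33.523] y [-11.141  10.193]
-1 -20 232 x [-46.472 -33.568] y [-11.079  10.695]
-1 -15 162 x [-44.947 -33.557] y [-11.085  10.473]
-1 -10 45 x [-34.983 -33.605] y [-9.622  8.737]
1 -50 219 x [34.933 53.242] y [-12.3     0.261]
1 -45 412 x [34.679 41.2  ] y [-11.244   7.486]
1 -40 356 x [34.641 47.966] y [-11.17   10.069]
1 -35 317 x [34.707 48.149] y [-11.233  10.044]
1 -30 292 x [34.737 47.988] y [-11.221  10.665]
1 -25 249 x [34.727 48.113] y [-11.254  10.564]
1 -20 239 x [34.752 47.698] y [-11.043  10.365]
1 -15 154 x [34.73  45.635] y [-11.025   9.75 ]
1 -10 49 x [34.792 39.768] y [-9.916  9.359]
```

```bash
python3 - <<'E'
from h import *
R=toolR(47.2,27); z=R.as_matrix()[:,2]; T=np.array([.4083,.3644,.0442]); print(z)
print(rel(T-.07*z,R),rel(T,R))
E
```

```text
[-0.333  0.308 -0.891]
[ 0.102 -6.253  4.482  0.471  0.003  0.003] [ 0.126 -9.428 10.721  0.471  0.003  0.003]
```

```bash
python3 -m creep '[[[0,-1.5,1,0.12,0,0,0.75],[0.1,-3,2,0.24,0,0,0.75],[0.1,-4.5,3.2,0.36,0,0,0.75],[0.1,-6.25,4.5,0.47,0,0,0.75],[0.1,-6.25,4.5,0.471,0,0,0.75],[0.1,-6.25,4.5,0.471,0,0,0.75],[0.1,-6.25,4.5,0.471,0,0,0.75]]]' 40; python3 - <<'E'
from h import *
R=toolR(47.2,27); T=np.array([.4083,.3644,.0442]);print(rel(T,R))
p,d=bot.read_camera("wrist"); cv2.imwrite("pics/w6.png",p); p,d=bot.read_camera("scene"); cv2.imwrite("pics/s6.png",p[60:260,200:460].repeat(3,0).repeat(3,1)[:600,:780])
E
```

```text
t: 6.6
eef_pos: [0.4324, 0.3442, 0.1083]
tool_rot: [-0.213, 0.89, 0.392, -0.093]
contact_force: [-0.4, -0.6, -0.1]
gripper_width: 0.748
[-0.151  0.097  7.132  0.002  0.001  0.005]
```

View pics/w6.png

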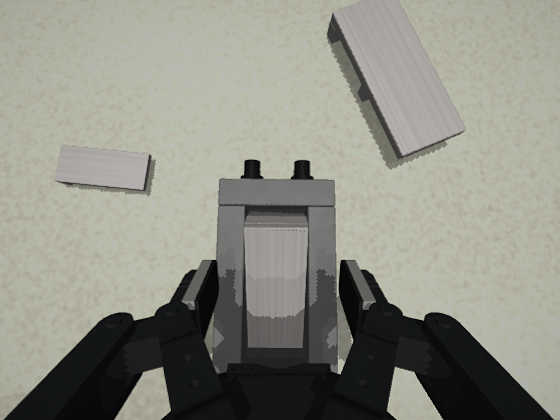

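View pics/s6.png

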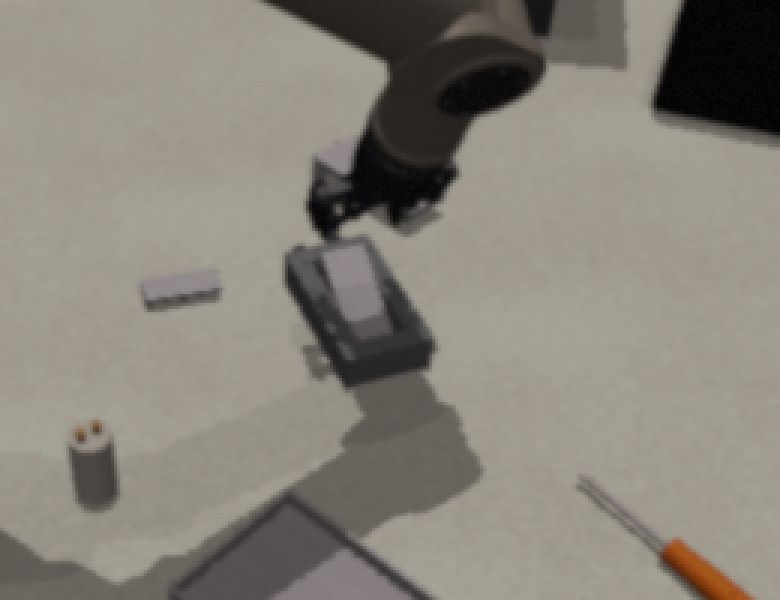

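```bash
python3 -m creep '[[[-0.1,0.05,2,0,0,0,0.75],[-0.1,0.05,4,0,0,0,0.75],[-0.1,0.05,5.5,0,0,0,0.75],[-0.1,0.05,6.4,0,0,0,0.75],[-0.1,0.05,6.9,0,0,0,0.75],[-0.1,0.05,7.1,0,0,0,0.75],[-0.1,0.05,7.1,0,0,0,0.75]]]'; python3 - <<'E'
from h import *
R=toolR(47.2,27); T=np.array([.4083,.3644,.0442]);print(rel(T,R))
p,d=bot.read_camera("wrist"); cv2.imwrite("pics/w7.png",p)
E
```

```text
t: 7.58
eef_pos: [0.4086, 0.3643, 0.044]
tool_rot: [-0.214, 0.891, 0.391, -0.094]
contact_force: [-0.0, 0.1, -0.2]
gripper_width: 0.754
[-0.012 -0.04  -0.006  0.     0.001  0.003]
```

View pics/w7.png

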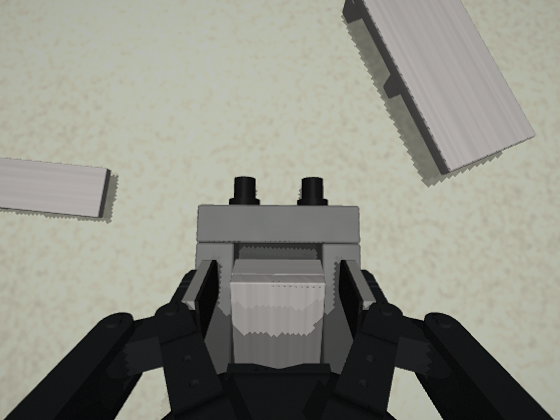

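```bash
python3 -m creep '[[[0,0,0,0,0,0,0.6],[0,0,0,0,0,0,0.55],[0,0,0,0,0,0,0.45],[0,0,0,0,0,0,0.3],[0,0,0,0,0,0,0.3],[0,0,0,0,0,0,0.3]]]' 70; python3 - <<'E'
from h import *
p,d=bot.read_camera("wrist"); cv2.imwrite("pics/w8.png",p); print(pose()[0])
E
```

```text
t: 8.38
eef_pos: [0.4085, 0.3643, 0.0439]
tool_rot: [-0.214, 0.89, 0.391, -0.094]
contact_force: [0.9, 0.2, 4.2]
gripper_width: 0.521
[0.408 0.364 0.044]
```

View pics/w8.png

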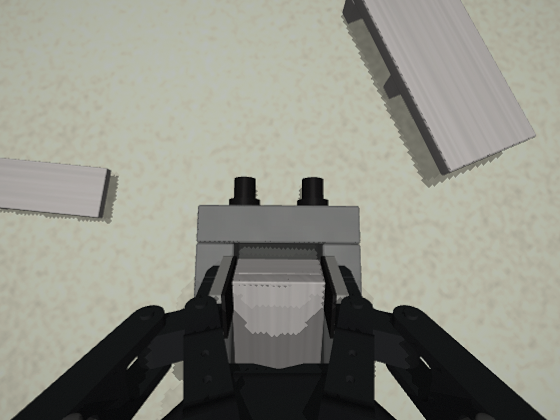

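```bash
python3 -m creep '[[[0,-0.23,-0.45,0,0,0,0.3],[0,-0.45,-0.9,0,0,0,0.3],[0,-0.9,-1.8,0,0,0,0.3],[0,-1.6,-3.1,0,0,0,0.3],[0,-2.5,-4.9,0,0,0,0.3],[0,-3.4,-6.7,0,0,0,0.3],[0,-4.1,-8,0,0,0,0.3],[0,-4.1,-8,0,0,0,0.3]]]'; python3 - <<'E'
from h import *
p,d=bot.read_camera("wrist"); cv2.imwrite("pics/w9.png",p); p,d=bot.read_camera("scene"); cv2.imwrite("pics/s9.png",p[60:260,200:460].repeat(3,0).repeat(3,1)[:600,:780])
E
```

```text
t: 9.43
eef_pos: [0.4088, 0.3649, 0.1351]
tool_rot: [-0.214, 0.89, 0.391, -0.092]
contact_force: [-0.4, 0.3, -1.5]
gripper_width: 0.52
```

View pics/w9.png

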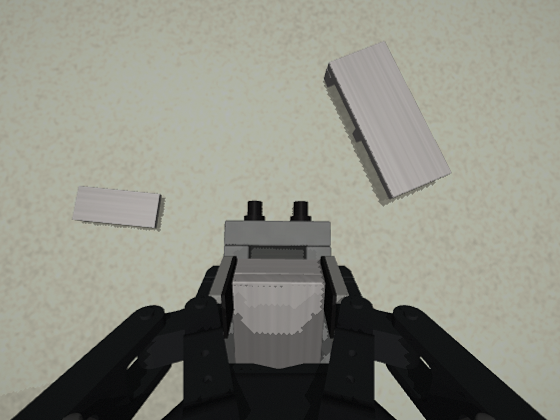

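View pics/s9.png

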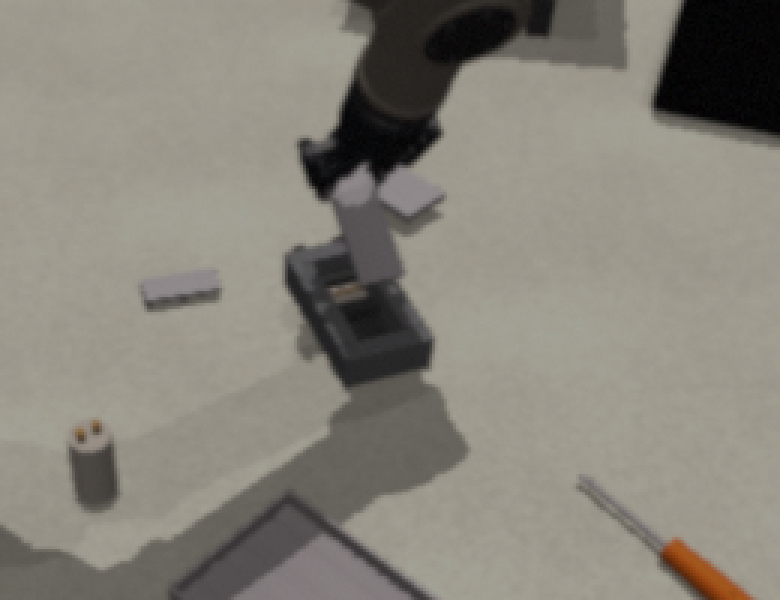

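```bash
python3 - <<'E'
from h import *
P,r=pose(); k=bot.calibration("wrist"); p,d=bot.read_camera("wrist")
v,u=np.mgrid[290:355,245:310]; dd=d[290:355,245:310].ravel(); w=r.inv().apply(world("wrist",np.c_[u.ravel(),v.ravel()],d=dd,cal=k)-P)*1000; w=w[dd>0]; c=np.median(w,0)
A=np.c_[w[:,:2],np.ones(len(w))]; s=np.linalg.lstsq(A,w[:,2],rcond=None)[0]; res=abs(w[:,2]-A@s); ok=res<2; s=np.linalg.lstsq(A[ok],w[ok,2],rcond=None)[0]; print(c,s,np.degrees(np.arctan(s[:2])),ok.mean())
R=toolR(73.5); R0=toolR(73.5)
T=np.array([.511,.0008,.135]); full=rel(T,R); print(full)
from scipy.spatial.transform import Slerp
sl=Slerp([0,1],Rn.concatenate([r,R]))
for f in np.arange(1,10)/9: print(rel(P+f*(T-P),sl(f)))
E
```

```text
[ -0.119  19.099 -20.2  ] [ -0.003   0.028 -20.756] [-0.155  1.608] 1.0
[-19.741  28.596 -14.751  -0.463  -0.106  -0.448]
[-2.175  3.166 -1.668 -0.052 -0.011 -0.05 ]
[-4.371  6.344 -3.303 -0.103 -0.023 -0.1  ]
[-6.567  9.523 -4.939 -0.155 -0.035 -0.149]
[-8.762 12.702 -6.574 -0.206 -0.047 -0.199]
[-10.958  15.881  -8.209  -0.257  -0.059  -0.249]
[-13.154  19.06   -9.845  -0.309  -0.071  -0.299]
[-15.35   22.239 -11.48   -0.36   -0.083  -0.348]
[-17.545  25.417 -13.116  -0.412  -0.094  -0.398]
[-19.741  28.596 -14.751  -0.463  -0.106  -0.448]
```

```bash
python3 -m creep '[[[-1.2,1.7,-1,-0.03,0,-0.03,0.3],[-3.3,4.7,-2.5,-0.08,-0.02,-0.08,0.3],[-5.4,7.8,-4.1,-0.13,-0.03,-0.125,0.3],[-7.6,11,-5.7,-0.19,-0.04,-0.175,0.3],[-9.8,14.2,-7.3,-0.24,-0.05,-0.225,0.3],[-12,17.4,-9,-0.3,-0.06,-0.275,0.3],[-14.2,20.5,-10.6,-0.35,-0.075,-0.325,0.3],[-16.4,23.7,-12.2,-0.41,-0.09,-0.375,0.3],[-18.4,26.7,-13.8,-0.46,-0.1,-0.42,0.3],[-19.7,28.6,-14.75,-0.49,-0.106,-0.448,0.3]]]'; python3 - <<'E'
from h import *
p,d=bot.read_camera("top"); cv2.imwrite("pics/t10.png",p)
for r in bot.silhouettes("top","tray"): print(r["p"],r["xy"])
print(pose()[0],rel([.511,.0008,.135],toolR(73.5,-1.6)))
P,r=pose(); k=bot.calibration("wrist"); p,d=bot.read_camera("wrist"); cv2.imwrite("pics/w10.png",p)
v,u=np.mgrid[290:355,245:310]; dd=d[290:355,245:310].ravel(); w=world("wrist",np.c_[u.ravel(),v.ravel()],d=dd,cal=k)*1000; w=w[dd>0]
A=np.c_[w[:,:2],np.ones(len(w))]; s=np.linalg.lstsq(A,w[:,2],rcond=None)[0];print("slope deg",np.degrees(s[:2]),np.median(w,0))
E
```

```text
t: 10.82
eef_pos: [0.5111, -0.0003, 0.1346]
tool_rot: [0.012, 0.801, 0.598, 0.006]
contact_force: [-0.4, 0.2, -1.2]
gripper_width: 0.523
0.76 [324.3, 168.2]
[ 0.511 -0.001  0.134] [ 0.205 -0.052 -0.065 -0.003  0.007 -0.004]
slope deg [-0.195 -0.09 ] [528.752  -6.884 154.929]
```

View pics/t10.png

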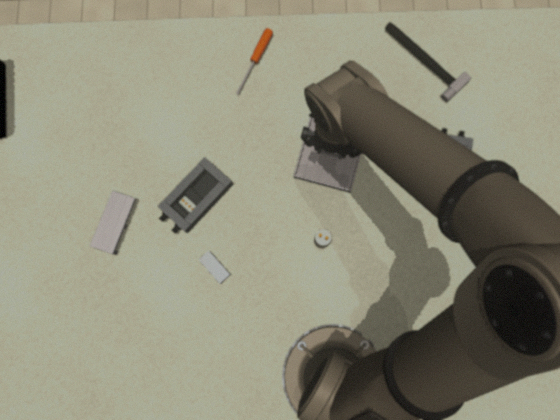

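View pics/w10.png

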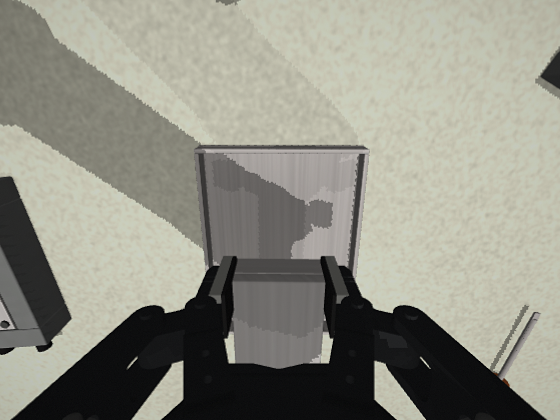

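```bash
python3 -m creep '[[[0,0,1.5,0,0,0,0.3],[0,0,4,0,0,0,0.3],[0,0,7,0,0,0,0.3],[0,0,9.5,0,0,0,0.3],[0,0,11.3,0,0,0,0.3],[0,0,12.2,0,0,0,0.3],[0,0,12.5,0,0,0,0.3],[0,0,12.5,0,0,0,0.3]]]'; python3 - <<'E'
from h import *
P,r=pose(); k=bot.calibration("wrist"); p,d=bot.read_camera("wrist"); cv2.imwrite("pics/w11.png",p)
v,u=np.mgrid[290:355,245:310]; dd=d[290:355,245:310].ravel(); w=world("wrist",np.c_[u.ravel(),v.ravel()],d=dd,cal=k)*1000; w=w[dd>0]
A=np.c_[w[:,:2],np.ones(len(w))]; s=np.linalg.lstsq(A,w[:,2],rcond=None)[0];print("slope deg",np.degrees(s[:2]),np.median(w,0))
E
```

```text
t: 11.98
eef_pos: [0.5149, 0.0002, 0.0108]
tool_rot: [0.012, 0.801, 0.598, 0.006]
contact_force: [1.0, 0.2, -1.0]
gripper_width: 0.52
slope deg [ 0.005 -0.074] [532.859  -5.289  31.401]
```

View pics/w11.png

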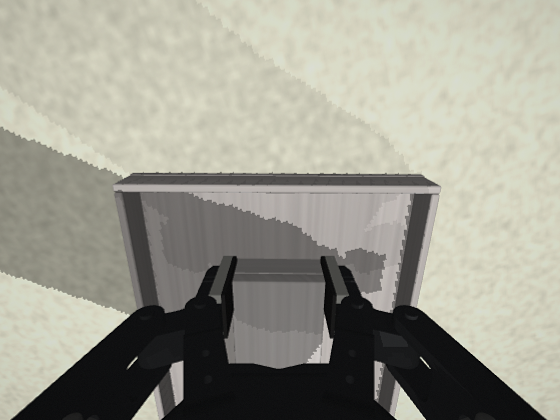

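```bash
python3 -m creep '[[[0,0,0.2,0,0,0,0.3],[0,0,0.35,0,0,0,0.3],[0,0,0.45,0,0,0,0.3],[0,0,0.5,0,0,0,0.3],[0,0,0.5,0,0,0,0.3]]]'; cat > s.py <<'E'
from h import *
P,r=pose(); k=bot.calibration("wrist"); p,d=bot.read_camera("wrist")
v,u=np.mgrid[290:355,245:310]; dd=d[290:355,245:310].ravel(); w=world("wrist",np.c_[u.ravel(),v.ravel()],d=dd,cal=k)*1000; w=w[dd>0]
A=np.c_[w[:,:2],np.ones(len(w))]; s=np.linalg.lstsq(A,w[:,2],rcond=None)[0];print("slope deg",np.degrees(s[:2]),np.median(w,0),bot.get_obs()["contact_force"])
E
python3 s.py
```

```text
t: 12.65
eef_pos: [0.5147, -0.0, 0.0054]
tool_rot: [0.012, 0.801, 0.598, 0.006]
contact_force: [0.4, -0.2, -1.8]
gripper_width: 0.519
slope deg [-0.074 -0.075] [532.513  -5.516  25.974] [ 0.218  1.52  -2.365]
```

```bash
python3 -m creep '[[[0,0,0.05,0,0,0,0.3],[0,0,0.1,0,0,0,0.3],[0,0,0.1,0,0,0,0.3]]]'; python3 s.py
```

```text
t: 13.08
eef_pos: [0.5148, -0.0, 0.0052]
tool_rot: [0.013, 0.801, 0.598, 0.006]
contact_force: [-3.4, -1.0, 10.1]
gripper_width: 0.519
slope deg [-0.066 -0.005] [532.647  -5.42   25.839] [-3.368 -0.835 10.149]
```

```bash
python3 -m creep '[[[0,0,-0.05,0,0,0,0.5],[0,0,-0.05,0,0,0,0.55],[0,0,-0.05,0,0,0,0.62],[0,0,-0.05,0,0,0,0.7],[0,0,-0.05,0,0,0,0.7]]]' 20; python3 s.py; python3 -c "
from h import *
p,d=bot.read_camera('wrist'); cv2.imwrite('pics/w12.png',p)"
```

```text
t: 13.75
eef_pos: [0.5147, -0.0, 0.0049]
tool_rot: [0.012, 0.801, 0.598, 0.006]
contact_force: [-0.1, 0.0, -0.1]
gripper_width: 0.701
slope deg [-0.052  0.145] [532.278  -5.402  25.836] [ 0.353 -0.819  0.32 ]
```

View pics/w12.png

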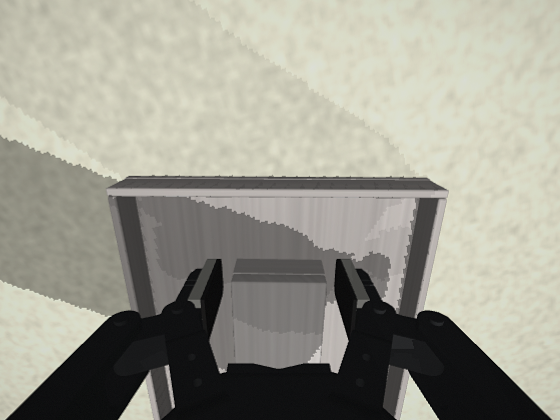

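The fingers are clear on both sides and the cover sits level, so I'll retreat straight up and then away.

```bash
python3 -m creep '[[[0,0,-1.5,0,0,0,0.7],[0,0,-4,0,0,0,0.7],[0,0,-9,0,0,0,0.7],[0,0,-15,0,0,0,0.7],[0,0,-19,0,0,0,0.7],[-4,0,-19,0,0,0,0.7],[-10,0,-19,0,0,0,0.7],[-16,0,-19,0,0,0,0.7],[-22,0,-19,0,0,0,0.7],[-22,0,-19,0,0,0,0.7]]]'; python3 - <<'E'
from h import *
p,d=bot.read_camera("top"); cv2.imwrite("pics/t13.png",p)
for r in bot.silhouettes("top","cover"):
    cs,_=cv2.findContours(r["mask"].astype('u1'),0,2); c=max(cs,key=cv2.contourArea).reshape(-1,2)
    w=world("top",c,.026)[:,:2]; rc=cv2.minAreaRect((w*1000).astype('f4')); print(r["p"],r["xy"],rc, np.median(world("top",np.argwhere(r["mask"])[:,::-1],d=d[r["mask"]])[:,2]))
p,d=bot.read_camera("scene"); cv2.imwrite("pics/s13.png",p)
E
```

```text
t: 15.1
eef_pos: [0.4453, -0.2137, 0.1962]
tool_rot: [0.012, 0.804, 0.595, 0.005]
contact_force: [0.9, 0.1, 0.1]
gripper_width: 0.704
0.98 [329.1, 146.7] ((557.506103515625, -12.818801879882812), (46.30837631225586, 116.14115905761719), 72.594970703125) 0.02521043815257973
0.82 [111.8, 220.7] ((378.12823486328125, 536.0057373046875), (68.04074096679688, 146.7695770263672), 70.94139862060547) 0.028870189520483258
0.71 [211.2, 265.8] ((262.6531982421875, 282.23529052734375), (81.78155517578125, 34.25702667236328), 43.098365783691406) 0.015321538363209042
```

View pics/t13.png

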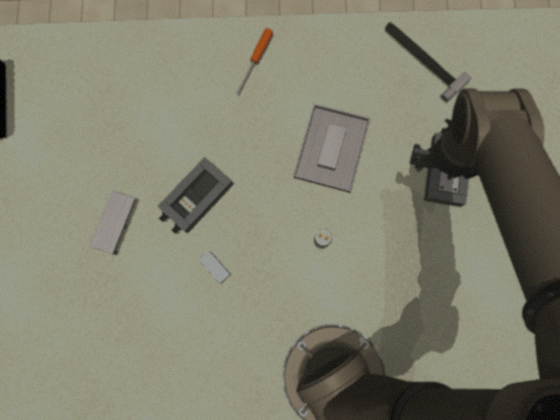

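View pics/s13.png

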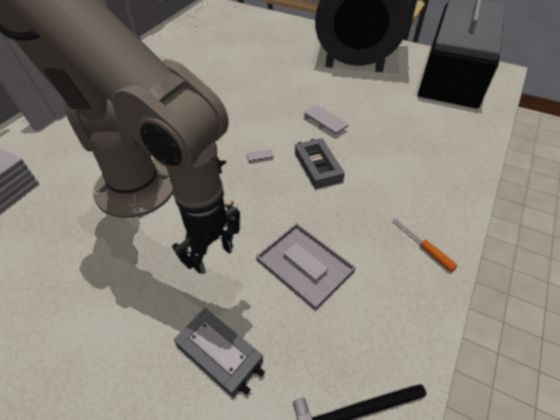

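The cover lies flat in the middle of the tray, at (330,147) in the top view. The box is open and the arm is clear of everything.

```bash
python3 -c "
from station import bot
print(bot.hand_in())"
```

```text
the job is handed in; nothing more can be done
None
```

I opened the extractor fan's control box, set its cover top side up inside the steel parts tray, and handed the job in at about 15 s.

- **Pressing:** I pressed the finger-well end with the gripper shut. The cover tipped past its balance and stayed up unheld, at about 28° by the depth image (about 27° expected). Its top edge stood at about 0.065 m.
- **Lifting:** I gripped the raised end across its width with 70 N. I lifted it straight out, levelled it and lowered it until the tray floor pushed back with about 10 N. I then released it and backed away.
- **Last checks:** The cover lies level in the tray, within about 2 mm of the centre. Its top measured 0.025–0.026 m against the expected 0.026 m. The wrist force read about 1 N, and the arm was clear of everything.
- **Disagreements:** The position estimates from the top and wrist cameras differed by up to about 2.5 mm, so I used values between them. The last top-view outline gave the cover a length of 116 mm instead of 110 mm, which I put down to mask error. None of the checks failed.

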